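# Lock the blue gas coupling

### The job

Lock the gas coupling with the blue plug: pull its spring collar straight up, turn it 60 degrees clockwise (seen from above), so that its white stripe stands over the green dot, and let it spring fully down into the locked seat. Leave the coupling with the orange plug as it is.

Things in the scene. Friction and masses are not known exactly. Their poses are not given: they have to be found in the camera images.
- blue_grip (a point): On the axis of the blue coupling's collar at grip height, 66 mm above the table when down. Fixed base 84x84x18 mm with blue ring; upright round collar, dark knurled steel, 41 mm across, from 22 mm below to 14 mm above this point; out of its top stands a plug with blue cap, 27 mm across, top 28 mm above. Moves with the collar: z up, -x to its white stripe. May be gripped across in any direction.
- blue_lift (a joint): How far the blue collar is pulled up, m: 0 fully down, stop at 0.016. A spring (about 4 N down, 8 N up, plus 1.2 N weight) draws it down. Down, lugs under it stand in seats 7 mm deep and bar it from turning more than about 13 degrees; lifted 8 mm or more (10 to 14 mm is good) it turns freely.
- blue_turn (a joint): Turn of the blue collar, rad, growing clockwise from above: about 0 in the open seat (white stripe over white dot), 1.05 (60 degrees) in the locked seat (stripe over green dot), end stops at -0.12 and 1.17. Let go within 0.18 rad of 1.05, it drops into the locked seat; between the seats it stays up.
- orange_grip (a point): The same point on the collar of the other coupling, alike but with an orange ring and an orange-capped plug; it stays open and is not to be moved.
Not all that is in view belongs to the job. What is shaped like the part that bears blue_grip but yellow is not meant.

How it is judged (in metres and radians):
On the way:
1. the blue collar is pulled up by 8 mm or more (value of joint blue_lift above 0.008 m), for 0.1 s.
At the end, for the whole second after the job is handed in: The blue collar is turned to the locked seat (within 14 degrees of 60 degrees) and fully down (within 3 mm); the orange collar is where it was (within 4 mm) (value of joint blue_turn between 0.8 and 1.3 rad and value of joint blue_lift below 0.003 m and distance of orange_grip from where it was at the start of the episode below 0.004 m); the robot touches nothing.
It fails at once if the orange coupling's collar is pulled up (distance of orange_grip from where it was at the start of the episode above 0.006 m).
It also fails if it takes over 32 s, if anything falls off the work surface, if the arm or the gripper's body presses on something with over 40 N, if the wrist force passes 120 N, or if a joint passes its speed limit or range.

### The arm

A 7-joint arm with a two-finger parallel gripper is mounted at the origin on a cart in front of the work surface, level with it; the furniture and walls round the work are solid. World frame = base frame: x ahead of the robot, y to its left, z up, the work surface at z = 0. Lengths are in mm, angles in rad, forces in N, time in s.
With the tool pointing down it reaches from about 400 to 875 mm from the base axis. Payload 4.4 kg.
Tool frame: the origin (TCP) lies midway between the tips of the shut fingers; the grasp point (between the pads) lies 19 mm behind it; z points along the fingers, y is the line along which they close (so a half turn about z gives the same grasp; the last joint's range is limited). The gripper opens to 85 mm and grips with 20 to 120 N. Pads are 22 mm wide; open, the fingers measure 114 mm over their backs; the gripper's body (76 mm by 85 mm) begins 54 mm behind the grasp point. The pads swing forward as they close: fully open they stand 13 mm farther back than shut.
Start: joints at [-1.37, 0.628, 0.038, 1.517, -0.027, 0.996, -0.02], TCP at [171.345, 627.024, 231.313] pointing down, gripper open.
Joint ranges: [-3.06, 3.06], [-0.37, 2.12], [-1.25, 1.32], [0.18, 2.47], [-1.1, 4.24], [0.23, 1.98], [-2.94, 2.94]. Speed limits (rad/s): [2.57, 2.57, 3.14, 3.14, 3.14, 3.14, 3.14].

### API

Orientations are given as [roll, pitch, yaw] about the fixed x, y, z axes, in that order (R = Rz(yaw) Ry(pitch) Rx(roll)).
In Python, from cell import ctrl gives the robot as it stands. The module is installed in compiled form; this text tells all that it offers.
- The arm moves only by the tool step_arm, never from a script. Its argument "commands" is one flat list of numbers, 7 for each row, row after row: the shift along the tool's x, y, z in cm, then the turn, a rotation vector about the tool's x, y, z in rad, then the opening, from 0 (shut) to 1 (fully open). A call has 1 to 10 rows; each row is the pose to reach, as a shift and turn from the pose commanded when the call began, along the tool's axes at that moment; what a row does not reach only later rows make up. A row lasts 1/10 s, in which the tool goes at most 50 mm and 8.59 degrees, less where a joint would pass 70% of its speed; a pose out of reach is approached as far as the arm can. A call with a gripper value outside its range is refused whole. The fingers move at their own pace and stop on an object; the grip force is fixed at half the most. Time passes only in rows, so rows that repeat a pose let the fingers close. It gives the time, the measured TCP pose, the force, the opening and the grip force at its end, in the units of the state.
- ctrl.read_state(): the state, without advancing time (a new reading comes with each control period).
- ctrl.get_image(name): name is "scene" or "top"; returns a dict with "image" (400x640x3 uint8, red, green, blue), "range_z" (400x640 float32, mm along the optical axis (not along the pixel's ray), 0 where there is no reading), "vfov" (degrees; the focal length in pixels is half the picture's height over the tangent of half this angle, whatever the lens; pixels are square), "cx", "cy" (the principal point, pixels), "world_to_cam" (4x4, takes a point from world to camera coordinates). Camera axes: x right, y down, z forward; pixel columns grow to the right and rows downward; lengths in mm; the calibration is good to about 2 mm. A picture is of the moment at which its call begins.
- ctrl.finish_job(): hands the job in; it is judged then, once.
The state is a dict: "clock": time; "qpos": joint angles; "qd": joint speeds; "tau": joint torques, N m; "eef_pos": TCP position; "tool_rot": TCP orientation; "force": force on the tool from outside, world axes, zero at the start; "torque": the same for the moment, N m; "width": finger opening in mm; "gripper_force": force on a finger pad.
Only numpy, scipy, OpenCV 4.12 (cv2) and the standard library are available. Lean on these libraries where they do the work, as an engineer would, in place of code of your own. Each camera call takes 0.05 s, during which the arm holds its last target. There are 200 camera calls.

## Working session

There is one attempt and no reset: what is moved stays moved. The work goes in short steps, Python scripts to look and compute and a tool call to move; the robot and the scene stay as the last step left them, time stands still between calls to the robot, and variables do not carry over. Pictures are saved under pics/ and viewed, at most 10 in all, crops included, and the job is handed in when it is done.

Besides the shell and the picture viewer there is one more tool, called after "Emit:" as a command line: name --argument value ..., lists and objects as JSON in quotes. step_arm: Moves the arm, as the interface text tells. Its arguments: {"type":"object","properties":{"commands":{"type":"array"}},"required":["commands"]}

```bash
mkdir -p pics
cat > h.py <<'E'
import numpy as np, cv2
from cell import ctrl
def get(n):
    d=ctrl.get_image(n); d['f']=200/np.tan(np.radians(d['vfov'])/2); return d
def save(d,p): cv2.imwrite(p,cv2.cvtColor(d['image'],cv2.COLOR_RGB2BGR))
def ray(d,u,v,z):
    T=np.array(d['world_to_cam']); R=T[:3,:3]; c=-R.T@T[:3,3]
    r=R.T@np.array([(u-d['cx'])/d['f'],(v-d['cy'])/d['f'],1]); return c+r*(z-c[2])/r[2]
def cloud(d):
    T=np.array(d['world_to_cam']); v,u=np.mgrid[:400,:640]; z=d['range_z']
    P=np.stack([(u-d['cx'])/d['f']*z,(v-d['cy'])/d['f']*z,z],-1)
    return (P-T[:3,3])@T[:3,:3]
E
python3 - <<'E'
from h import *
for n in('scene','top'):
    d=get(n); save(d,f'pics/{n}0.png'); print(n,d['f'],d['cx'],d['cy'],np.round(d['world_to_cam'],3).tolist())
s=ctrl.read_state(); print(s)
E
```

```text
scene 391.05845435556887 325.09116793223427 196.2893948092315 [[0.773, -0.634, -0.016, -286.615], [-0.448, -0.528, -0.721, 333.498], [0.449, 0.565, -0.693, 612.791], [0.0, 0.0, 0.0, 1.0]]
top 451.79570434708546 318.2841089179212 195.9645226760966 [[0.004, -1.0, 0.03, 101.303], [-0.983, -0.01, -0.184, 496.011], [0.184, -0.029, -0.983, 933.696], [0.0, 0.0, 0.0, 1.0]]
{'clock': 0.1, 'qpos': array([-1.36980151,  0.62923646,  0.03843351,  1.51825641, -0.02701006,
        0.9963222 , -0.01998589]), 'qd': array([-0.00128141, -0.00289194,  0.00078094, -0.00377705, -0.0001157 ,
       -0.00041152,  0.00020694]), 'tau': array([ 3.32994328e-03, -5.64527929e+01,  1.23086404e+00, -1.93974978e+01,
        1.13874266e-02,  5.40746172e-03,  2.51106928e-05]), 'eef_pos': array([171.18002879, 626.47391227, 230.49568335]), 'tool_rot': array([-3.13988758e+00,  1.12905643e-06,  2.87481583e+00]), 'force': array([ 0.04744559, -0.2972254 , -0.46057271]), 'torque': array([-0.01050042,  0.03533023, -0.00655737]), 'gripper_force': 0.0, 'width': 85.1784816020981}
```

View pics/scene0.png

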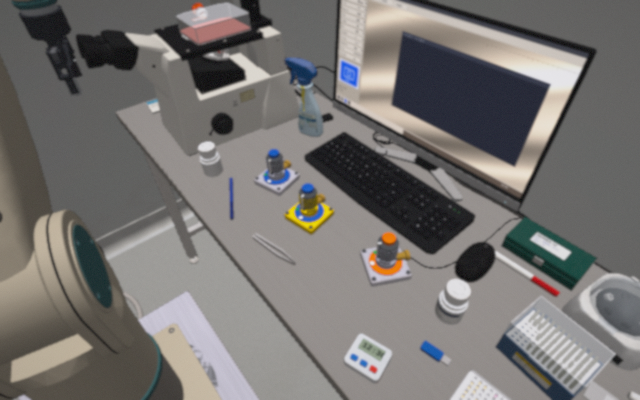

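View pics/top0.png

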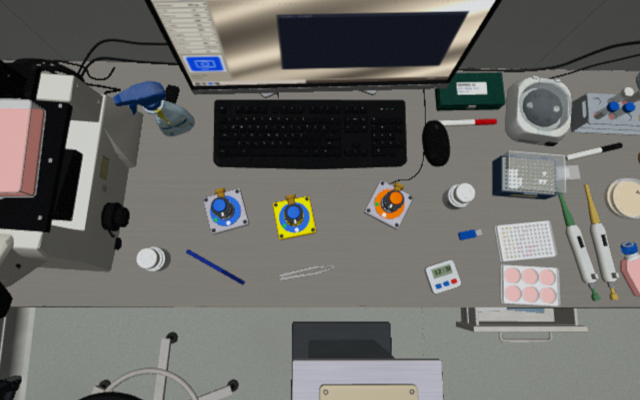

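The scene view shows the blue coupling on a pale base at (277,172), with the top view at (225,208). The yellow decoy is beside it at (295,215) in the top view, and the orange one is at (390,203). I'll zoom in and measure next.

Run:
```python
from h import *
d=get('top'); im=d['image']
c=cv2.resize(im[175:245,190:330],None,fx=5.5,fy=5.5,interpolation=cv2.INTER_CUBIC)
cv2.imwrite('pics/crop1.png',cv2.cvtColor(c,cv2.COLOR_RGB2BGR))
P=cloud(d)
for n,(u,v) in dict(blue=(225,208),yel=(295,215),table=(340,230),obj=(152,258)).items():
    w=P[v-18:v+18,u-18:u+18].reshape(-1,3); t=w[w[:,2]>88]; 
    print(n,len(t),t.mean(0).round(1) if len(t) else '',w[:,2].max().round(1),np.median(w[:,2]).round(1), P[v,u].round(1))
    # collar top band
    b=w[(w[:,2]>74)&(w[:,2]<84)]; print(' collar top',len(b), b.min(0).round(1) if len(b) else '', b.max(0).round(1) if len(b) else '')
s=get('scene'); Q=cloud(s)
hsv=cv2.cvtColor(s['image'],cv2.COLOR_RGB2HSV)
w=Q[145:195,250:305].reshape(-1,3); t=w[(w[:,2]>88)&(w[:,2]<100)]; print('scene cap',len(t),t.mean(0).round(1),t.min(0).round(1),t.max(0).round(1))
t=w[(w[:,2]>48)&(w[:,2]<78)];print('scene collar',len(t),t.min(0).round(1),t.max(0).round(1))
```

```text
blue 137 [462.8 303.8 114.2] 1005.4 21.5 [460.4 296.8  87.1]
 collar top 179 [445.5 288.   74.1] [486.9 327.4  83.4]
yel 136 [451.  157.  107.4] 1005.4 21.3 [445.9 153.4  96. ]
 collar top 172 [433.4 137.3  74.1] [474.1 176.8  83.5]
table 5 [ 315.5  133.2 1005.4] 1005.4 0.4 [426.9  54.4  -2.4]
 collar top 0  
obj 4 [334.8 292.4 546.8] 1005.4 10.2 [358.2 438.3  84.4]
 collar top 217 [338.5 428.6  74.1] [378.7 468.6  84. ]
scene cap 93 [461.4 277.4  92.4] [440.6 155.1  88.1] [479.8 323.8  95. ]
scene collar 181 [437.2 164.7  48.2] [485.7 323.2  77.9]
```

View pics/crop1.png

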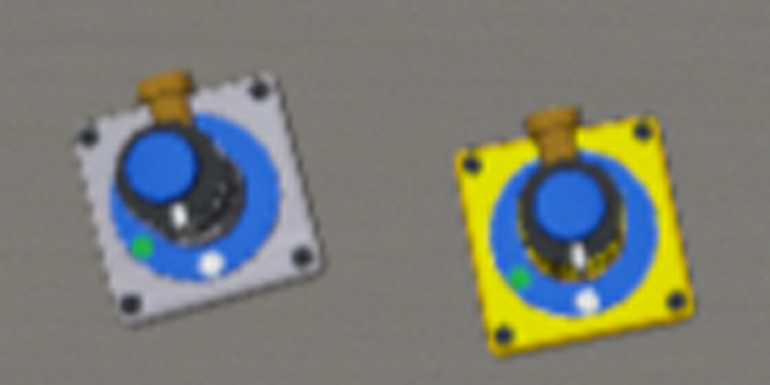

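Run:
```python
from h import *
d=get('top'); P=cloud(d); g=lambda x,y:(190+(x+.5)/5.5-.5,175+(y+.5)/5.5-.5)
print('cap',ray(d,*g(160,166),94).round(1))
for n,p,z in(('ring',(196,197),18),('white',(210,263),18),('green',(142,247),18),('stripe',(179,215),78)): print(n,ray(d,*g(*p),z).round(1))
print('base from screws',ray(d,*np.mean([g(*p) for p in((88,136),(260,90),(303,257),(130,304))],0),18).round(1))
hsv=cv2.cvtColor(d['image'],cv2.COLOR_RGB2HSV)
m=cv2.inRange(hsv,(8,100,60),(24,255,255)); m[:, :205]=0;m[:,245:]=0;m[:180]=0;m[200:]=0
print('brass top',P[m>0].round(0)[::3].tolist())
hs=cv2.inRange(hsv,(105,150,80),(120,255,255)); w=(hs>0)&(P[...,2]>86)&(P[...,2]<100); w[:,:205]=0;w[:,245:]=0; v,u=np.nonzero(w); print('cap mask',len(u),ray(d,u.mean(),v.mean(),94).round(1))
s=get('scene'); Q=cloud(s); h2=cv2.cvtColor(s['image'],cv2.COLOR_RGB2HSV)
m=cv2.inRange(h2,(8,100,60),(24,255,255)); m[:,270:300]&=255; k=np.zeros_like(m);k[150:180,275:300]=1; q=Q[(m>0)&(k>0)]
print('brass scene',q.round(0).tolist())
m=cv2.inRange(h2,(105,150,60),(120,255,255))>0; k=np.zeros(m.shape,bool);k[143:166,262:290]=1; m&=k&(Q[...,2]>84)
v,u=np.nonzero(m); print(len(u),u.mean(),v.mean(),ray(s,u.mean(),v.mean(),91).round(1))
```

```text
cap [465.8 308.7  94. ]
ring [465.9 308.4  18. ]
white [439.4 301.8  18. ]
green [445.6 329.   18. ]
stripe [449.9 303.8  78. ]
base from screws [466.  308.7  18. ]
brass top [[512.0, 321.0, 37.0], [512.0, 314.0, 38.0], [510.0, 325.0, 38.0], [509.0, 318.0, 40.0], [510.0, 312.0, 35.0], [508.0, 327.0, 36.0], [508.0, 320.0, 38.0], [507.0, 314.0, 39.0], [506.0, 330.0, 34.0], [505.0, 322.0, 37.0], [506.0, 317.0, 32.0], [507.0, 311.0, 29.0], [504.0, 326.0, 32.0], [503.0, 318.0, 40.0], [505.0, 313.0, 30.0], [502.0, 323.0, 31.0], [501.0, 316.0, 37.0], [500.0, 326.0, 30.0], [499.0, 318.0, 35.0], [500.0, 312.0, 33.0], [497.0, 318.0, 34.0], [498.0, 312.0, 31.0], [486.0, 309.0, 81.0], [495.0, 312.0, 34.0]]
cap mask 133 [466.  307.7  94. ]
brass scene [[510.0, 327.0, 35.0], [513.0, 327.0, 34.0], [505.0, 324.0, 37.0], [506.0, 321.0, 37.0], [510.0, 322.0, 35.0], [509.0, 317.0, 38.0], [503.0, 326.0, 33.0], [504.0, 324.0, 33.0], [507.0, 323.0, 33.0], [507.0, 318.0, 35.0], [508.0, 315.0, 37.0], [512.0, 317.0, 34.0], [499.0, 321.0, 35.0], [500.0, 318.0, 36.0], [504.0, 319.0, 33.0], [507.0, 319.0, 31.0], [506.0, 313.0, 35.0], [509.0, 313.0, 35.0], [513.0, 314.0, 32.0], [480.0, 293.0, 59.0], [498.0, 319.0, 34.0], [500.0, 318.0, 33.0], [502.0, 315.0, 34.0], [506.0, 318.0, 29.0], [509.0, 318.0, 28.0], [509.0, 313.0, 32.0], [511.0, 312.0, 31.0], [496.0, 317.0, 32.0], [499.0, 316.0, 31.0], [500.0, 313.0, 32.0], [503.0, 313.0, 31.0], [505.0, 312.0, 31.0], [509.0, 314.0, 27.0], [494.0, 314.0, 31.0], [497.0, 314.0, 31.0], [499.0, 312.0, 30.0], [502.0, 313.0, 28.0], [504.0, 311.0, 28.0], [493.0, 313.0, 30.0], [494.0, 309.0, 32.0]]
59 273.2881355932203 153.10169491525423 [465.  307.7  91. ]
```

Run:
```python
from h import *
a=np.array([171,627.]);b=np.array([466,308.]);L=np.linalg.norm(b-a);e=(b-a)/L
for n in('scene','top'):
    P=cloud(get(n)).reshape(-1,3);P=P[(P[:,2]>100)&(P[:,2]<450)]
    s=(P[:,:2]-a)@e; t=(P[:,:2]-a)@[-e[1],e[0]]
    k=(s>-20)&(s<L+90)&(abs(t)<130); q=P[k]
    print(n,k.sum(),[(lo,((s[k]>=lo)&(s[k]<lo+60)).sum(), q[(s[k]>=lo)&(s[k]<lo+60)].mean(0).round(0).tolist() if ((s[k]>=lo)&(s[k]<lo+60)).any() else 0) for lo in range(-20,560,60)])
```

```text
scene 7956 [(-20, np.int64(3053), [176.0, 605.0, 355.0]), (40, np.int64(1399), [245.0, 604.0, 300.0]), (100, np.int64(1547), [332.0, 604.0, 244.0]), (160, np.int64(1781), [377.0, 556.0, 191.0]), (220, np.int64(176), [417.0, 544.0, 154.0]), (280, np.int64(0), 0), (340, np.int64(0), 0), (400, np.int64(0), 0), (460, np.int64(0), 0), (520, np.int64(0), 0)]
top 4821 [(-20, np.int64(229), [161.0, 569.0, 280.0]), (40, np.int64(337), [212.0, 573.0, 293.0]), (100, np.int64(1477), [336.0, 602.0, 242.0]), (160, np.int64(2478), [378.0, 557.0, 208.0]), (220, np.int64(300), [419.0, 541.0, 157.0]), (280, np.int64(0), 0), (340, np.int64(0), 0), (400, np.int64(0), 0), (460, np.int64(0), 0), (520, np.int64(0), 0)]
```

Emit:
step_arm --commands '[-1.7,-4.4,0,0,0,0,1,-3.4,-8.8,0,0,0,0,1,-5.1,-13.2,0,0,0,0,1,-6.8,-17.5,0,0,0,0,1,-11.8,-18.4,0,0,0,-0.14,1,-16.8,-19.3,0,0,0,-0.28,1,-21.8,-20.2,0,0,0,-0.42,1,-26.6,-21.1,0,0,0,-0.56,1,-31.5,-22,0,0,0,-0.7,1,-35,-22.7,0,0,0,-0.84,1]'

```text
clock: 1.4
eef_pos: [451.8, 314.0, 231.5]
tool_rot: [-3.141, 0.001, -2.564]
force: [-0.1, 0.5, -0.7]
width: 85.5
gripper_force: 0.0
```

Emit:
step_arm --commands '[0,0,0,0,0,-0.1,1,0,0,0,0,0,-0.2,1,0,0,0,0,0,-0.2,1]'

```text
clock: 1.7
eef_pos: [449.5, 315.4, 231.2]
tool_rot: [3.141, -0.0, -2.369]
force: [0.0, -0.7, -0.4]
width: 85.5
gripper_force: 0.0
```

Emit:
step_arm --commands '[-0.35,-0.8,3.5,0,0,0,1,-0.7,-1.65,7,0,0,0,1,-0.7,-1.65,10,0,0,0,1,-0.7,-1.65,10,0,0,0,1,-0.7,-1.65,10,0,0,0,1]'

```text
clock: 2.2
eef_pos: [465.3, 309.3, 131.6]
tool_rot: [3.141, -0.0, -2.369]
force: [0.2, -0.4, 0.1]
width: 85.3
gripper_force: 0.0
```

Run:
```python
from h import *
a=get('top')['image'][150:250,170:290]; b=get('scene')['image'][100:200,215:335]
c=cv2.resize(np.hstack([a,b]),None,fx=3.3,fy=3.3,interpolation=cv2.INTER_CUBIC)
cv2.imwrite('pics/near.png',cv2.cvtColor(c,cv2.COLOR_RGB2BGR))
```

```text
(no output)
```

View pics/near.png

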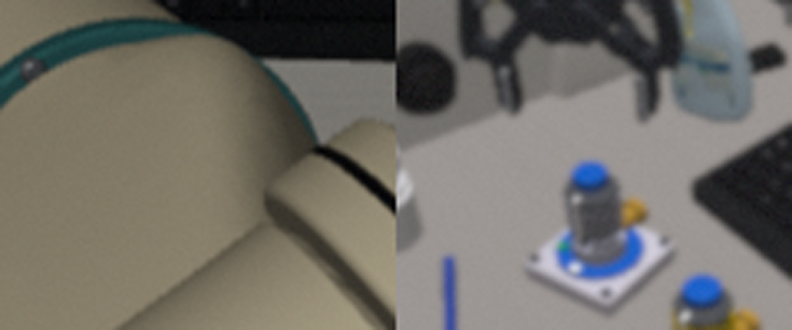

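The top view is hidden by the arm. In the scene view the fingers, at x 508 and 648, straddle the blue collar line (590, tilting left with height), so I'm going down to grip.

Emit:
step_arm --commands '[0,-0.1,3,0,0,0,1,0,-0.1,6,0,0,0,1,0,-0.1,8,0,0,0,1,0,-0.1,8.8,0,0,0,1,0,-0.1,8.8,0,0,0,1]'

```text
clock: 2.8
eef_pos: [466.6, 308.5, 43.7]
tool_rot: [-3.142, 0.001, -2.368]
force: [-0.5, -0.3, 0.1]
width: 85.0
gripper_force: 0.0
```

Emit:
step_arm --commands '[0,0,0,0,0,0,0,0,0,0,0,0,0,0,0,0,0,0,0,0,0,0,0,0,0,0,0,0,0,0,0,0,0,0,0,0,0,0,0,0,0,0,0,0,0,0,0,0,0,0,0,0,0,0,0,0]'

```text
clock: 3.6
eef_pos: [466.0, 309.8, 44.9]
tool_rot: [3.14, 0.002, -2.368]
force: [-3.9, 1.8, 9.1]
width: 39.8
gripper_force: 59.5
```

Emit:
step_arm --commands '[0,0,-0.4,0,0,0,0,0,0,-0.8,0,0,0,0,0,0,-1.1,0,0,0,0,0,0,-1.3,0,0,0,0,0,0,-1.3,0,0,0,0,0,0,-1.3,0,0,0,0]'

```text
clock: 4.2
eef_pos: [466.0, 309.7, 56.1]
tool_rot: [3.14, 0.001, -2.368]
force: [-1.0, 5.7, -7.7]
width: 39.7
gripper_force: 61.3
```

Run:
```python
from h import *
s=get('scene'); b=s['image'][110:200,225:335]; Q=cloud(s)
c=cv2.resize(b,None,fx=6,fy=6,interpolation=cv2.INTER_CUBIC)
cv2.imwrite('pics/lift.png',cv2.cvtColor(c,cv2.COLOR_RGB2BGR)); st=ctrl.read_state(); print(st['eef_pos'],st['force'],st['width'])
```

```text
[465.96538192 309.68445932  56.08799615] [-0.71792498  6.41483264 -9.65086485] 39.49084898472065
```

View pics/lift.png

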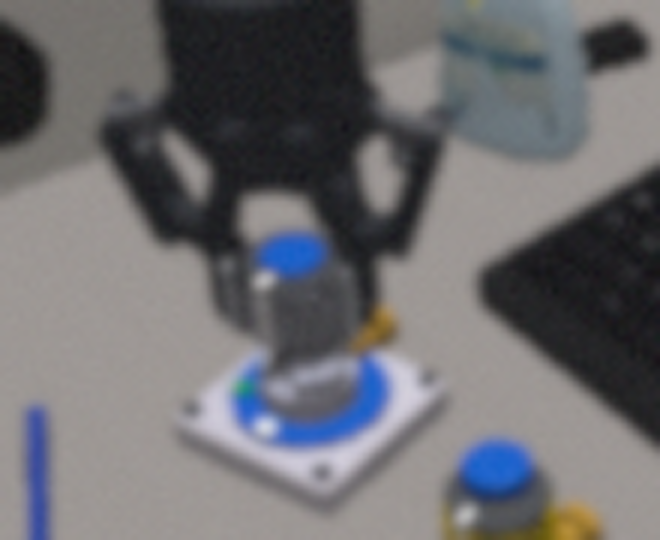

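Emit:
step_arm --commands '[-0.1,0.1,0,0,0,0.1,0,-0.1,0.1,0,0,0,0.22,0,-0.1,0.1,0,0,0,0.34,0,-0.1,0.1,0,0,0,0.46,0,-0.1,0.1,0,0,0,0.58,0,-0.1,0.1,0,0,0,0.7,0,-0.1,0.1,0,0,0,0.82,0,-0.1,0.1,0,0,0,0.94,0,-0.1,0.1,0,0,0,1.05,0,-0.1,0.1,0,0,0,1.05,0]'

```text
clock: 5.25
eef_pos: [465.7, 310.8, 55.9]
tool_rot: [3.141, -0.001, 2.865]
force: [-0.8, 5.6, -7.9]
width: 39.6
gripper_force: 61.5
```

Run:
```python
from h import *
s=get('scene'); b=s['image'][110:200,225:335]
c=cv2.resize(b,None,fx=6,fy=6,interpolation=cv2.INTER_CUBIC)
cv2.imwrite('pics/turn.png',cv2.cvtColor(c,cv2.COLOR_RGB2BGR)); st=ctrl.read_state(); print(st['eef_pos'],st['tool_rot'],st['force'],st['torque'],st['width'])
```

```text
[465.65662946 310.82181144  55.9586833 ] [ 3.14099428e+00 -1.02394489e-03  2.86763618e+00] [-0.39939799  5.32583021 -8.3553461 ] [ 1.11744168  0.01823386 -0.07421015] 39.91480015787017
```

View pics/turn.png

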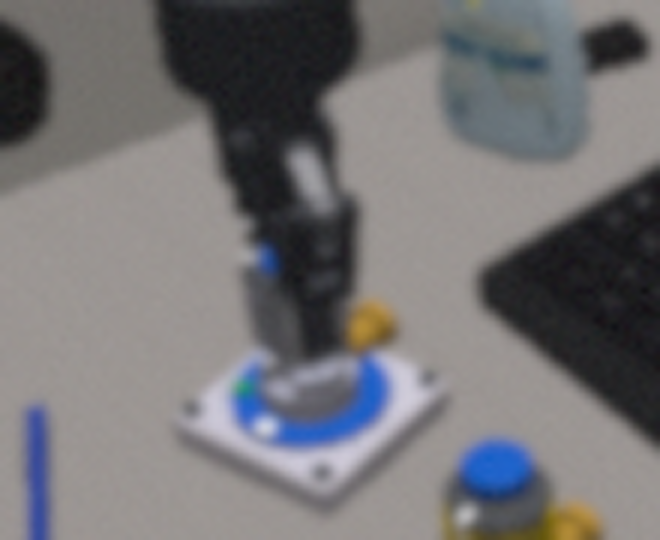

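The collar is up and its stripe is now on the green-dot side at (248,258). Next I lower it into the seat and release.

Emit:
step_arm --commands '[0,0,0.4,0,0,0,0,0,0,0.8,0,0,0,0,0,0,1.1,0,0,0,0,0,0,1.1,0,0,0,0]'

```text
clock: 5.7
eef_pos: [465.7, 310.8, 45.2]
tool_rot: [3.141, -0.001, 2.868]
force: [-0.8, 5.1, -6.0]
width: 39.6
gripper_force: 62.1
```

Emit:
step_arm --commands '[0,0,0,0,0,0,1,0,0,0,0,0,0,1,0,0,0,0,0,0,1,0,0,0,0,0,0,1,0,0,0,0,0,0,1,0,0,0,0,0,0,1]'

```text
clock: 6.3
eef_pos: [466.4, 309.4, 45.4]
tool_rot: [-3.142, 0.0, 2.865]
force: [-0.5, -0.6, -0.0]
width: 85.4
gripper_force: 0.0
```

Emit:
step_arm --commands '[0,0,-3,0,0,0,1,0,0,-7,0,0,0,1,0,0,-11,0,0,0,1,0,0,-15,0,0,0,1,4,1.5,-17,0,0,0,1,8,3,-17,0,0,0,1,12,4,-17,0,0,0,1,15,5,-17,0,0,0,1,15,5,-17,0,0,0,1]'

```text
clock: 7.2
eef_pos: [330.6, 401.9, 215.3]
tool_rot: [3.141, -0.003, 2.873]
force: [-0.3, 0.3, 0.3]
width: 85.4
gripper_force: 0.0
```

Run:
```python
from h import *
t=get('top');s=get('scene'); a=t['image'][160:250,180:290]; b=s['image'][120:210,230:340]
c=cv2.resize(np.hstack([a,b]),None,fx=3.6,fy=3.6,interpolation=cv2.INTER_CUBIC)
cv2.imwrite('pics/end.png',cv2.cvtColor(c,cv2.COLOR_RGB2BGR))
for n,d,k in(('top',t,(slice(190,225),slice(205,245))),('scene',s,(slice(135,172),slice(255,292)))):
    Q=cloud(d)[k]; m=cv2.inRange(cv2.cvtColor(d['image'],cv2.COLOR_RGB2HSV),(105,150,60),(120,255,255))[k]>0
    q=Q[m&(Q[...,2]>60)&(Q[...,2]<125)]; print(n,len(q),np.median(q,0).round(1) if len(q) else '',q[:,2].max() if len(q) else '')
print(ctrl.read_state()['force'])
```

```text
top 146 [465.5 307.6  94.2] 97.906309308151
scene 57 [463.9 305.9  92.9] 94.52275060079943
[0.0565888  0.06710619 1.08422033]
```

View pics/end.png

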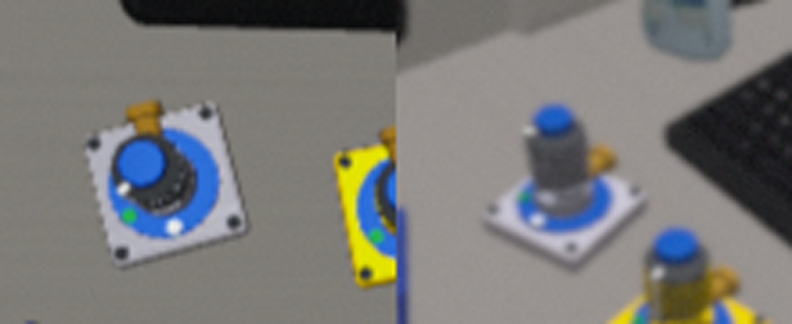

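Run:
```python
from h import *
t=get('top');s=get('scene')
for n,d in(('top',t),('scene',s)):
    P=cloud(d).reshape(-1,3)
    for c in((466,308.3),(453.5,157)):
        r=np.hypot(P[:,0]-c[0],P[:,1]-c[1]); q=P[(r<19.5)&(r>15)&(P[:,2]>60)&(P[:,2]<105)][:,2]
        print(n,c,len(q),np.percentile(q,[25,50,75,95]).round(1))
print('stripe',[ray(t,214.2,212.2,z).round(1).tolist() for z in(80,92)])
o=cv2.cvtColor(cv2.imread('pics/scene0.png'),cv2.COLOR_BGR2RGB)
c=np.hstack([o[140:195,250:305],s['image'][140:195,250:305]]); c=cv2.resize(c,None,fx=7,fy=7,interpolation=cv2.INTER_CUBIC)
cv2.imwrite('pics/cmp.png',cv2.cvtColor(c,cv2.COLOR_RGB2BGR))
```

```text
top (466, 308.3) 108 [79.1 80.2 81.3 82.9]
top (453.5, 157) 110 [79.3 80.1 81.4 82.6]
scene (466, 308.3) 85 [67.1 75.8 78.7 79.7]
scene (453.5, 157) 107 [68.5 77.1 79.2 80.4]
stripe [[452.5, 319.8, 80.0], [450.8, 317.4, 92.0]]
```

View pics/cmp.png

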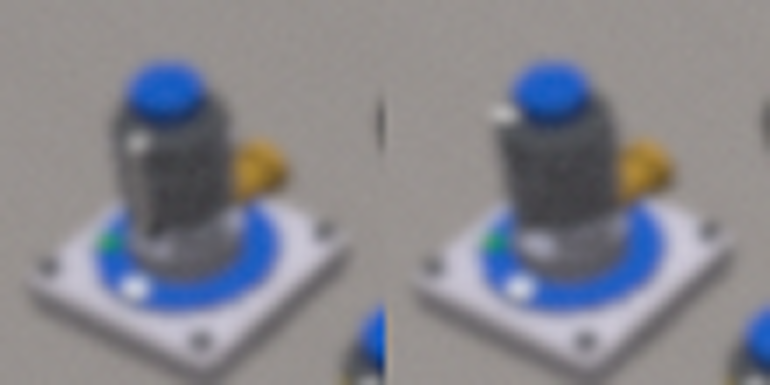

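The collar top is at 80 mm, the same as before the pull. The stripe points at about 139°, against the green dot's 135°. The collar is seated and the gripper is clear, so I'm handing in.

```bash
python3 -c "
from cell import ctrl
print(ctrl.finish_job())"
```

```text
the job is handed in; nothing more can be done
None
```

The blue coupling is locked: its collar was lifted about 11 mm, turned 60° clockwise to the green dot and is fully down again (top at 80 mm, as at the start), the orange one was not touched, and the job is handed in; no verdict came back.

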